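Close the beam enclosure and hold the power meter over its output port

TASK

Close up the black beam enclosure: swing its plain leaf down first, then the leaf with the metal sealing strip so that the strip laps over the plain one, both fully shut. Then pick up the hand-held power meter, carry it over the aligned optics without bumping any of them, and hold it level, sensor face down and centred over the brass output port, about a centimetre above the rim and never touching the enclosure. Finish while still holding it there, steady, for the reading, and leave everything else on the table where it is.

Things in the scene. Friction and masses are not known exactly. Their poses are not given: they have to be found in the camera images.
- enclosure: Black beam enclosure, aluminium corners, bolted down, 240 (own x) x 180 (own y) x 115 mm high. Origin: centre of its underside, on the table; x runs along the box, away from the robot, z up. Own x +50 to +120 mm has a fixed grey roof deck with the output port; the rest of the top is open until the two leaves are folded over it. Wall tops 110 mm high, deck and shut leaves 115 mm.
- leaf_plain (a joint): Angle of the plain black leaf (yellow square outside; 166 x 89 x 5 mm, over own x -119 to +47 mm), hinged along the top of the enclosure's left (+y) wall, rad: 0 fully shut, flat; 1.57 upright; more leans outward; stops at 0 and 2.05; starts at 1.45 to 1.95. Friction hinge: stays at any angle, takes 1 to 4 N at the leaf's middle to move.
- leaf_strip (a joint): Angle of the leaf with the sealing strip, hinged along the top of the right (-y) wall, rad: size, meaning, stops, starts and stiffness as leaf_plain. Along its free edge, on the outer face, runs a bare aluminium strip 22 mm wide, 3 mm thick, from 78 to 100 mm from the hinge, that laps over the plain leaf when both are shut.
- leaf_plain_hinge (a point): Middle of the plain leaf's hinge line (110 mm above the table); the hinge runs along the enclosure's x axis, and the leaf lies from here towards the enclosure's middle when shut.
- leaf_strip_hinge (a point): Middle of the strip leaf's hinge line (110 mm above the table); the hinge runs along the enclosure's x axis, and the leaf lies from here towards the enclosure's middle when shut.
- port (a point): Centre of the rim of the output port: an upright brass lens tube, 30 mm outside diameter, standing 22 mm above the fixed deck at the enclosure's far end; its rim is 137 mm above the table, and it lies at own x +85 mm, y 0 of the enclosure. z up.
- meter: The hand-held power meter (wireless), lying display up, 110 g. Origin: centre of its underside; x along it towards the sensor end, z up. A bar 170 mm long: grey handle 115 x 36 wide x 15 mm high (own x -85 to +30 mm), then a black sensor paddle 30 wide x 10 mm high (to x +85 mm) with an orange ring on top above the sensor. Undersides flush. It balances at its origin.
- meter_center (a point): Centre of the power meter, half-way up the handle (7.5 mm above its underside), at its balance point; x along its length towards the sensor end, z up.
- meter_sensor (a point): Centre of the meter's round 20 mm sensor aperture, on the underside of the paddle, 63 mm from the meter's centre along its x.
- mirror_mount: Aligned mirror in a black mount on a steel post, clamped to the table, about 50 x 45 mm, 131 mm high. Origin: centre of its foot. Must not be bumped.
- lens_mount: Aligned lens in a black ring on a steel post, clamped, ring 42 mm wide, 125 mm high. Origin: centre of its foot. Must not be bumped.
- iris: Aligned iris in a steel ring on a post, clamped, ring 40 mm wide, 123 mm high. Origin: centre of its foot. Must not be bumped.
- hex_driver: Loose hex driver with a red handle, 170 mm long, lying; leave alone. Origin near its middle.
- dust_cap: Loose black dust cap, 32 mm across, 12 mm high; leave alone. Origin: centre of its underside.
- lens_case: Loose clear lens case, 50 x 50 x 22 mm; leave alone. Origin: centre of its underside.
- solvent_bottle: Loose small amber bottle, 40 mm across, 85 mm high; leave alone. Origin: centre of its underside.
- fibre_reel: Loose black reel wound with yellow fibre, 90 mm across, 20 mm high; leave alone. Origin: centre of its underside.
Things that resemble listed ones, but are neither listed nor needed, are in the scene too. Several things look just like the meter: the one meant starts nearest to the robot's base.

How it is judged:
By the outcome, as a careful person would: the job done as asked, in the order asked, and still so for the second after the job is handed in, while the arm keeps its last pose, push and grip.
It also fails if it takes over 67 s, if anything falls off the work surface, if the arm or the gripper's body presses on something with over 40 N, if the wrist force passes 120 N, or if a joint passes its speed limit or range.

ROBOT

A 6-joint arm with a two-finger parallel gripper is mounted at the origin on the work surface. World frame = base frame: x ahead of the robot, y to its left, z up, the work surface at z = 0. Lengths are in m, angles in rad, forces in N, time in s.
With the tool pointing down it reaches from about 0.4 to 0.925 m from the base axis. Payload 3.4 kg.
Tool frame: the origin (TCP) lies midway between the tips of the shut fingers; the grasp point (between the pads) lies 19 mm behind it; x points along the fingers, z is the direction in which the jaws open and shut, and the axes are right-handed (so a half turn about x gives the same grasp; the last joint's range is limited). The gripper opens to 85 mm and grips with 20 to 120 N. Pads are 22 mm wide; open, the fingers measure 114 mm over their backs; the gripper's body (76 mm by 85 mm) begins 54 mm behind the grasp point. The pads swing forward as they close: fully open they stand 13 mm farther back than shut.
Start: joints at [-1.206, 0.307, 1.506, -0, 1.328, -0.073], TCP at [0.244, -0.521, 0.231] pointing down, gripper open.
Joint ranges: [-3.12, 3.12], [-1.05, 2.28], [0.14, 2.33], [-1.42, 4.57], [0.1, 2.73], [-2.68, 2.68]. Speed limits (rad/s): [2.57, 2.57, 3.14, 3.14, 3.14, 3.14].

INTERFACE

Orientations are given as a unit quaternion [x, y, z, w].
In Python, from rig import r gives the robot as it stands. The module is installed in compiled form; this text tells all that it offers.
- The arm moves only by the tool arm_command, never from a script. Its arguments are lists of equal length, an entry for each row: "hand": the gripper command: -1 is shut, 1 is fully open, values between are in proportion; "delta_pos": the shift along the world's x, y, z in mm, a list of three; "dr": the turn, a rotation vector about the world's x, y, z in rad, a list of three. In form: {"hand": [hand, ...], "delta_pos": [[x, y, z], ...], "dr": [[ax, ay, az], ...]}. A call has 1 to 12 rows; each row is the pose to reach, as a shift and turn from the pose commanded when the call began; what a row does not reach only later rows make up. A row lasts 1/10 s, in which the tool goes at most 50 mm and 8.59 degrees, less where a joint would pass 70% of its speed; a pose out of reach is approached as far as the arm can. A call with a gripper value outside its range is refused whole. The fingers move at their own pace and stop on an object; "force" is the grip in N (left out, the last holds). Time passes only in rows, so rows that repeat a pose let the fingers close. It gives the time, the measured TCP pose, the force and the opening at its end, in the units of the state.
- r.sense(): the state, without advancing time (a new reading comes with each control period).
- r.get_image(name): name is "side" or "top"; returns the picture (384x512x3 uint8, red, green, blue); there is no depth.
- r.camera_params(name): a dict with "fx", "fy", "cx", "cy" (pixels), "R" (3x3) and "t" (3): a world point X has camera coordinates R X + t. Camera axes: x right, y down, z forward; pixel columns grow to the right and rows downward; lengths in m; the calibration is good to about 2 mm. A picture is of the moment at which its call begins. camera_params takes no time and is no camera call.
- r.finish_job(): hands the job in, once; it reports no verdict.
The state is a dict: "time_s": time; "joints": joint angles; "qd": joint speeds; "joint_efforts": joint torques, N m; "position": TCP position; "ee_rot": TCP orientation; "wrist_force": force on the tool from outside, world axes, zero at the start; "moment": the same for the moment, N m; "width": finger opening in m.
Only numpy, scipy, OpenCV 4.12 (cv2) and the standard library are available. Lean on these libraries where they do the work, as an engineer would, in place of code of your own. Each camera call takes 0.05 s, during which the arm holds its last target. There are 200 camera calls.

## Working session

There is one attempt and no reset: what is moved stays moved. The work goes in short steps, Python scripts to look and compute and a tool call to move; the robot and the scene stay as the last step left them, time stands still between calls to the robot, and variables do not carry over. Pictures are saved under pics/ and viewed, about 8 in all and at most 12, crops included, and the job is handed in when it is done.

Besides the shell and the picture viewer there is one more tool, called after "Emit:" as name(argument=value, ...) on one line, values as JSON. arm_command: Moves the arm, as the interface text tells. Its arguments: {"type":"object","properties":{"hand":{"type":"array","items":{"type":"number"}},"delta_pos":{"type":"array","items":{"type":"array","items":{"type":"number"}}},"dr":{"type":"array","items":{"type":"array","items":{"type":"number"}}},"force":{"type":"number"}},"required":["hand","delta_pos","dr"]}

```bash
mkdir -p pics; ls; python3 - <<'E'
from rig import r
import cv2,numpy as np
for n in("side","top"):
    im=r.get_image(n)[:,:,::-1]; cv2.imwrite(f"pics/{n}0.png",cv2.resize(im,(800,600),interpolation=cv2.INTER_CUBIC))
    p=r.camera_params(n);print(n,p["fx"],p["cx"],p["cy"],np.round(p["R"],3).tolist(),np.round(p["t"],3), np.round(-np.array(p["R"]).T@p["t"],3))
print(r.sense())
E
```

```text
pics
side 370.39538136967394 257.4158992799933 186.6208322741622 [[0.992, -0.123, -0.02], [-0.095, -0.643, -0.76], [0.081, 0.756, -0.649]] [-0.619  0.158  1.132] [ 0.538 -0.83   0.843]
top 422.033481760089 261.6295214796163 189.7547629053943 [[0.026, -1.0, 0.015], [-0.997, -0.028, -0.074], [0.074, -0.013, -0.997]] [-0.025  0.624  1.327] [0.524 0.009 1.369]
{'time_s': 0.1, 'joints': array([-1.20651042e+00,  3.07489615e-01,  1.50753215e+00, -5.32534745e-05,
        1.32841705e+00, -7.35491512e-02]), 'qd': array([-0.00119239, -0.00266428, -0.00202322,  0.00025064,  0.00240257,
       -0.00041209]), 'joint_efforts': array([ 6.25325338e-04, -4.58527851e+01, -2.52608621e+01,  7.86040971e-06,
        5.57096864e-03, -1.21201336e-05]), 'position': array([ 0.2434988 , -0.52020346,  0.23048208]), 'ee_rot': array([ 0.37985116,  0.59718973, -0.37910085,  0.59612085]), 'wrist_force': array([-0.10788461,  0.84692311, -0.02619666]), 'moment': array([0.02941191, 0.00981489, 0.00366514]), 'width': 0.08552424122578452}
```

View pics/top0.png

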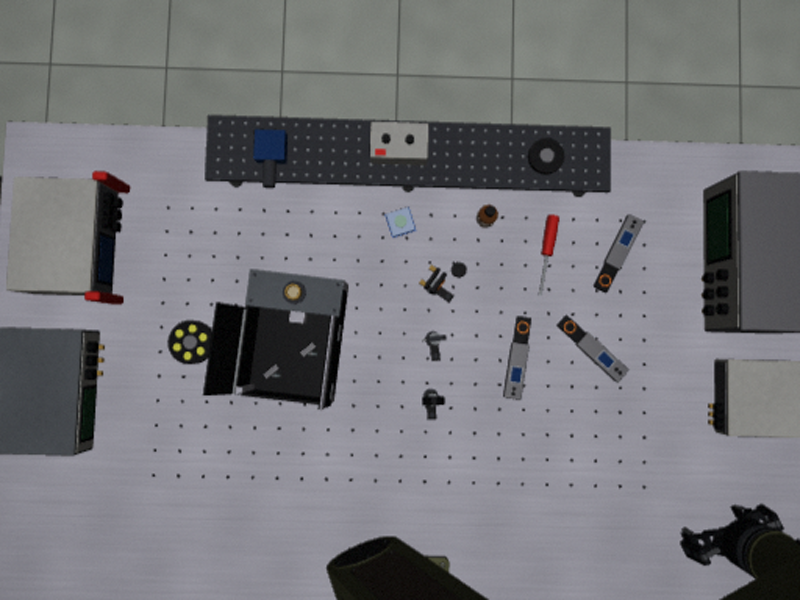

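View pics/side0.png

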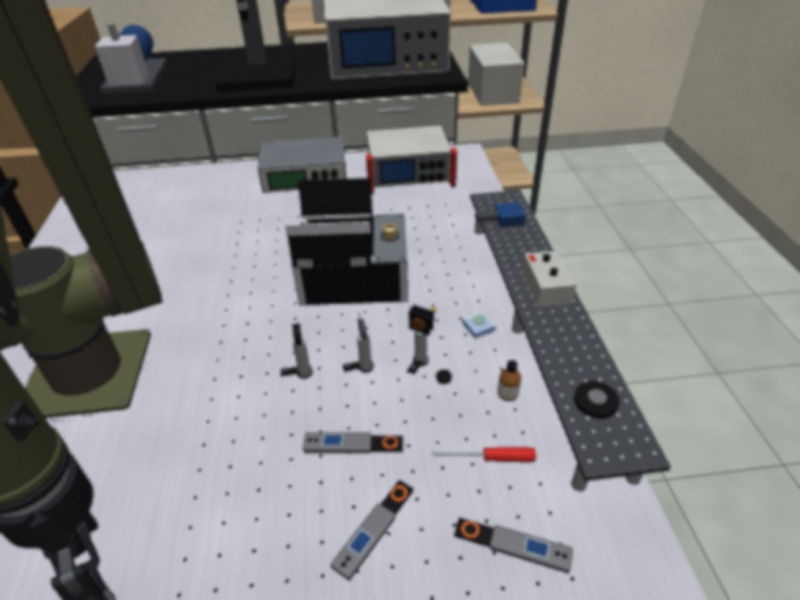

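The top view shows the enclosure at about (295,340), with the port at (292,291) and both leaves up. The meter candidates are at (517,357), (593,350) and (619,253), and the optics posts at (435,283), (434,345) and (432,403). Next I'll take enlarged crops for the measurements.

```bash
cat > h.py <<'E'
from rig import r
import numpy as np, cv2
C={n:r.camera_params(n) for n in("side","top")}
def ray(n,u,v):
    p=C[n];R=np.array(p["R"]);d=R.T@np.array([(u-p["cx"])/p["fx"],(v-p["cy"])/p["fy"],1]);return -R.T@np.array(p["t"]),d
def bp(n,u,v,z):
    o,d=ray(n,u,v);return o+d*(z-o[2])/d[2]
def pj(n,X):
    p=C[n];c=np.array(p["R"])@np.asarray(X)+np.array(p["t"]);return np.array([p["fx"]*c[0]/c[2]+p["cx"],p["fy"]*c[1]/c[2]+p["cy"]])
def pose(R_): pass
E
python3 - <<'E'
from h import *
s=1.5625
for nm,u,v,z in[("port",292,291,.137),("dFL",250,270,.115),("dFR",347,281,.115),("dNL",246,308,.115),("dNR",342,318,.115),("A ring",523,327,.01),("A mid",517,357,.012),("A tail",513,398,.015),("B ring",568,327,.01),("B tail",620,376,.015),("mirror",437,283,.12),("lens",435,340,.12),("iris",432,398,.12)]:
    print(nm,np.round(bp("top",u/s,v/s,z),3))
a=cv2.imread("pics/top0.png");b=cv2.imread("pics/side0.png")
ca=cv2.resize(a[250:420,190:360],(400,400),interpolation=cv2.INTER_CUBIC)
cb=cv2.resize(b[170:320,275:425],(400,400),interpolation=cv2.INTER_CUBIC)
ma=cv2.resize(a[305:405,480:580],(400,200*2),interpolation=cv2.INTER_CUBIC)
cv2.imwrite("pics/c1.png",np.hstack([ca,cb]))
ca=cv2.resize(a[260:420,400:560],(400,400),interpolation=cv2.INTER_CUBIC)
cb=cv2.resize(b[300:460,280:440],(400,400),interpolation=cv2.INTER_CUBIC)
cv2.imwrite("pics/c2.png",np.hstack([ca,cb]))
E
```

```text
port [0.62  0.212 0.137]
dFL [0.659 0.297 0.115]
dFR [0.644 0.112 0.115]
dNL [0.587 0.301 0.115]
dNR [0.573 0.119 0.115]
A ring [ 0.568 -0.246  0.01 ]
A mid [ 0.506 -0.234  0.012]
A tail [ 0.423 -0.226  0.015]
B ring [ 0.571 -0.339  0.01 ]
B tail [ 0.473 -0.446  0.015]
mirror [ 0.644 -0.06   0.12 ]
lens [ 0.536 -0.059  0.12 ]
iris [ 0.427 -0.056  0.12 ]
```

View pics/c1.png

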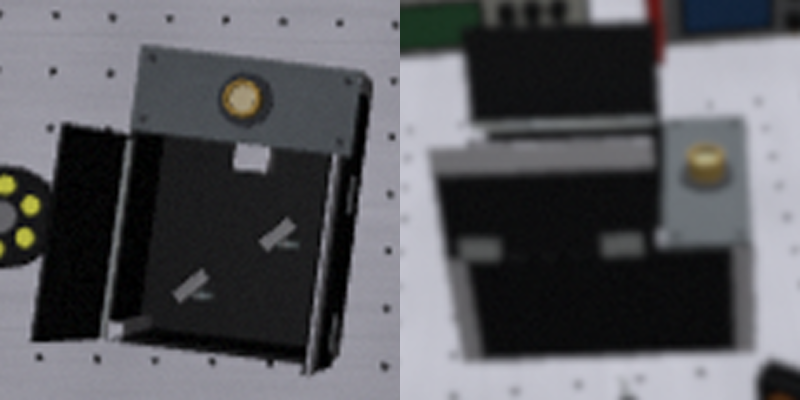

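View pics/c2.png

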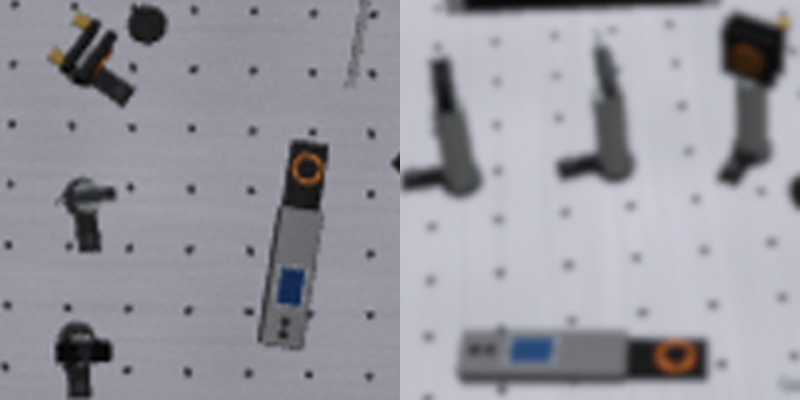

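The close crops give the deck corners, port rim and meter A. Meter A is nearest the base, its ring at crop (307,168) and its handle running down to (280,345). Next I'll fit the poses.

```bash
cat > fit.py <<'E'
from h import *
from scipy.optimize import least_squares
from scipy.spatial.transform import Rotation as Ro
s=1.5625
T=lambda x,y,k,ox,oy:("top",np.array([x/k+ox,y/k+oy])/s)
S=lambda x,y,k,ox,oy:("side",np.array([x/k+ox,y/k+oy])/s)
def fit(obs,x0):
    def res(p,full=False):
        c,sn=np.cos(p[2]),np.sin(p[2]);o=[]
        for (n,uv),(X,Y,Z) in obs:
            o.append(pj(n,[p[0]+c*X-sn*Y,p[1]+sn*X+c*Y,Z])-uv)
        return np.ravel(o)
    q=least_squares(res,x0,loss="soft_l1");return q.x,np.round(res(q.x).reshape(-1,2),1)
t=(400/170,190,250);u=(400/150,275,170)
enc=[(T(241,98,*t),(.085,0,.137)),(T(140,45,*t),(.12,.09,.115)),(T(370,75,*t),(.12,-.09,.115)),(T(132,132,*t),(.05,.09,.115)),
(S(306,155,*u),(.085,0,.137)),(S(345,118,*u),(.12,.09,.115)),(S(350,245,*u),(.12,-.09,.115)),(S(262,120,*u),(.05,.09,.115)),(S(255,245,*u),(.05,-.09,.115))]
E,re=fit(enc,[.535,.219,-.08]);print("enc",E.round(4),re.tolist())
t2=(2.5,400,260);u2=(2.5,280,300)
met=[(T(307,168,*t2),(.063,0,.010)),(T(291,142,*t2),(.085,.015,.010)),(T(327,145,*t2),(.085,-.015,.010)),(T(266,340,*t2),(-.085,.018,.015)),(T(303,347,*t2),(-.085,-.018,.015)),
(S(277,355,*u2),(.063,0,.010))]
M,rm=fit(met,[.5,-.236,-.13]);print("met",M.round(4),rm.tolist())
def W(p,x,y,z):
    c,sn=np.cos(p[2]),np.sin(p[2]);return np.array([p[0]+c*x-sn*y,p[1]+sn*x+c*y,z])
for nm,sg,pts in[("plain",1,[(T(62,122,*t),.047),(T(33,340,*t),-.119),(S(65,30,*u),-.119),(S(255,25,*u),.047)]),("strip",-1,[(S(30,150,*u),-.119),(S(255,138,*u),.047)])]:
    L=.089 if sg>0 else .1
    f=lambda th:np.ravel([pj(n,W(E,x,sg*(.09-L*np.cos(th[0])),.11+L*np.sin(th[0])))-uv for (n,uv),x in pts])
    q=least_squares(f,[1.7]);print(nm,q.x,f(q.x).round(1))
print("port",W(E,.085,0,.137).round(4),"hP",W(E,-.036,.09,.11).round(4),"hS",W(E,-.036,-.09,.11).round(4))
print("sensor tgt meter center if yaw enc",W(E,.022,0,.147).round(4))
st=r.sense();print("tool axes\n",Ro.from_quat(st["ee_rot"]).as_matrix().round(3))
for nm,x,y in[("mirror",80,55),("lens",90,195),("iris",80,350)]: print(nm,bp(*(lambda a:(a[0],*a[1]))(T(x,y,*t2)),.1).round(3))
for p in[(190,342,.02),(488,215,.08)]:print(bp("top",p[0]/s,p[1]/s,p[2]).round(3))
E
python3 fit.py
```

```text
enc [ 0.535   0.2156 -0.0989] [[1.3, -0.3], [1.6, -0.7], [-1.0, -1.2], [0.4, -1.1], [-1.7, -0.3], [-1.3, -0.7], [-1.1, -0.8], [-0.8, -0.6], [0.0, -0.1]]
met [ 0.5071 -0.238  -0.1192] [[0.0, -0.5], [0.4, -1.3], [0.4, -0.7], [-0.9, 0.5], [0.8, 0.4], [-1.7, -0.7]]
plain [1.9735905] [ 0.5 -0.6 -0.5 -0.2 -2.4 -1.4 -1.  -1.6]
strip [1.52648066] [-2.7 -1.  -2.6  0.2]
port [0.6196 0.2072 0.137 ] hP [0.508  0.3087 0.11  ] hS [0.4903 0.1296 0.11  ]
sensor tgt meter center if yaw enc [0.5569 0.2134 0.147 ]
tool axes
 [[-0.001  0.906  0.424]
 [ 0.002  0.424 -0.906]
 [-1.     0.    -0.002]]
mirror [ 0.648 -0.051  0.1  ]
lens [ 0.54  -0.062  0.1  ]
iris [ 0.421 -0.057  0.1  ]
[0.519 0.434 0.02 ]
[ 0.786 -0.16   0.08 ]
```

Emit:
arm_command(hand=[-1,-1,-1,-1,-1,-1,-1,-1,-1,-1,-1,-1], delta_pos=[[30,20,30],[60,50,60],[90,80,85],[120,115,100],[150,150,100],[180,190,100],[206,230,100],[220,275,100],[235,320,100],[250,365,100],[256,410,100],[260,455,100]], dr=[[0,0,-0.1],[0,0,-0.2],[0,0,-0.3],[0,0,-0.4],[0,0,-0.5],[0,0,-0.55],[0,0,-0.55],[0,0,-0.55],[0,0,-0.55],[0,0,-0.55],[0,0,-0.55],[0,0,-0.55]], force=50)

```text
time_s: 1.3
position: [0.5038, -0.0638, 0.3308]
ee_rot: [-0.527, -0.471, 0.527, -0.471]
wrist_force: [1.3, -0.3, -0.6]
width: 0.0001
```

Emit:
arm_command(hand=[-1,-1,-1,-1,-1,-1,-1,-1,-1,-1,-1,-1], delta_pos=[[0,46,0],[0,92,0],[0,138,0],[0,184,0],[2,230,0],[3,276,0],[4,322,0],[4,368,0],[4,414,0],[4,450,0],[4,468,-10],[4,468,-50]], dr=[[0,0,0],[0,0,0],[0,0,0],[0,0,0],[0,0,0],[0,0,0],[0,0,0],[0,0,0],[0,0,0],[0,0,0],[0,0,0],[0,0,0]])

```text
time_s: 2.5
position: [0.5098, 0.4065, 0.2841]
ee_rot: [0.53, 0.472, -0.523, 0.472]
wrist_force: [0.4, 0.2, -0.9]
width: 0.0001
```

Emit:
arm_command(hand=[-1,-1,-1,-1,-1,-1,-1,-1,-1,-1,-1,-1], delta_pos=[[0,0,-45],[0,0,-90],[0,0,-108],[0,-12,-108],[-2,-24,-108],[-3,-36,-108],[-5,-48,-108],[-6,-60,-108],[-7,-74,-107],[-8,-86,-108],[-9,-94,-109],[-10,-99,-110]], dr=[[0,0,0],[0,0,0],[0,0,0],[0,0,0],[0,0,0],[0,0,0],[0,0,0],[0,0,0],[0,0,0],[0,0,0],[0,0,0],[0,0,0]])

```text
time_s: 3.7
position: [0.4979, 0.3021, 0.1712]
ee_rot: [0.527, 0.471, -0.527, 0.471]
wrist_force: [1.5, 1.7, 0.3]
width: -0.0
```

Emit:
arm_command(hand=[-1,-1,-1,-1,-1,-1,-1,-1,-1,-1,-1,-1], delta_pos=[[-1,-9,-3],[-2,-17,-7],[-2,-25,-13],[-3,-32,-20],[-3,-36,-26],[-4,-39,-31],[-4,-42,-36],[-4,-44,-41],[-4,-45,-45],[-4,-46,-48],[-4,-46,-51],[-4,-46,-53]], dr=[[0,0,0],[0,0,0],[0,0,0],[0,0,0],[0,0,0],[0,0,0],[0,0,0],[0,0,0],[0,0,0],[0,0,0],[0,0,0],[0,0,0]])

```text
time_s: 4.9
position: [0.4938, 0.2571, 0.118]
ee_rot: [-0.527, -0.471, 0.527, -0.471]
wrist_force: [-0.4, -0.8, 0.3]
width: 0.0002
```

Emit:
arm_command(hand=[-1,-1,-1,-1,-1], delta_pos=[[0,0,-1],[0,0,-2],[0,0,-3],[0,0,-4],[0,0,-4]], dr=[[0,0,0],[0,0,0],[0,0,0],[0,0,0],[0,0,0]])

```text
time_s: 5.4
position: [0.4939, 0.2572, 0.115]
ee_rot: [0.527, 0.471, -0.527, 0.471]
wrist_force: [-1.0, -0.9, 5.9]
width: -0.0
```

```bash
python3 - <<'E'
from h import *
a=cv2.resize(r.get_image("top")[:,:,::-1],(800,600),interpolation=cv2.INTER_CUBIC);b=cv2.resize(r.get_image("side")[:,:,::-1],(800,600),interpolation=cv2.INTER_CUBIC)
cv2.imwrite("pics/c3.png",np.hstack([cv2.resize(a[250:420,190:360],(400,400),interpolation=cv2.INTER_CUBIC),cv2.resize(b[140:320,260:440],(400,400),interpolation=cv2.INTER_CUBIC)]))
E
```

```text
(no output)
```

View pics/c3.png

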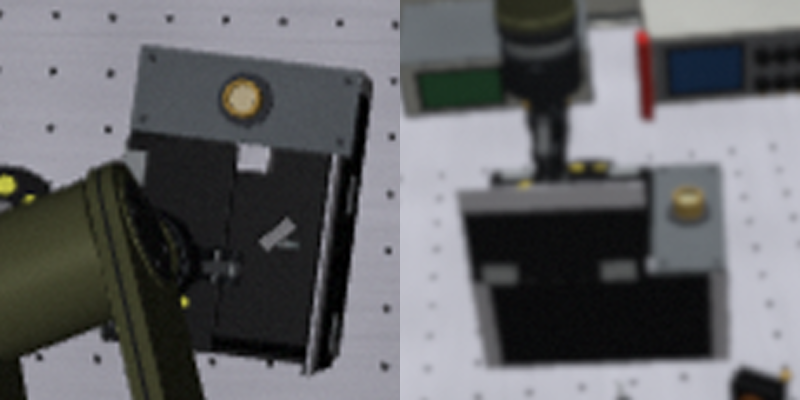

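The plain leaf lies flat: TCP stopped at 0.115 m with 6 N. Next is the strip leaf.

Emit:
arm_command(hand=[-1,-1,-1,-1,-1,-1,-1,-1,-1,-1,-1,-1], delta_pos=[[0,0,45],[0,0,90],[0,0,135],[0,0,180],[-2,-40,185],[-4,-80,185],[-6,-120,185],[-9,-165,185],[-11,-197,180],[-11,-199,140],[-11,-199,95],[-11,-199,57]], dr=[[0,0,0],[0,0,0],[0,0,0],[0,0,0],[0,0,0],[0,0,0],[0,0,0],[0,0,0],[0,0,0],[0,0,0],[0,0,0],[0,0,0]])

```text
time_s: 6.7
position: [0.4825, 0.0577, 0.17]
ee_rot: [0.528, 0.471, -0.527, 0.471]
wrist_force: [-0.1, 0.1, -0.5]
width: -0.0
```

Emit:
arm_command(hand=[-1,-1,-1,-1,-1,-1,-1,-1,-1,-1,-1,-1], delta_pos=[[1,12,0],[2,24,0],[4,36,0],[5,48,0],[6,58,0],[7,68,-2],[8,76,-3],[8,84,-7],[9,92,-12],[10,98,-18],[10,104,-24],[11,108,-31]], dr=[[0,0,0],[0,0,0],[0,0,0],[0,0,0],[0,0,0],[0,0,0],[0,0,0],[0,0,0],[0,0,0],[0,0,0],[0,0,0],[0,0,0]])

```text
time_s: 7.9
position: [0.4938, 0.1669, 0.1398]
ee_rot: [0.527, 0.471, -0.527, 0.471]
wrist_force: [-0.8, 0.3, 2.5]
width: -0.0001
```

Emit:
arm_command(hand=[-1,-1,-1,-1,-1,-1,-1,-1,-1,-1], delta_pos=[[0,2,-5],[0,4,-10],[1,6,-15],[1,7,-18],[1,7,-20],[1,7,-22],[1,7,-23],[1,7,-24],[1,7,-25],[1,7,-25]], dr=[[0,0,0],[0,0,0],[0,0,0],[0,0,0],[0,0,0],[0,0,0],[0,0,0],[0,0,0],[0,0,0],[0,0,0]])

```text
time_s: 8.9
position: [0.4948, 0.1731, 0.1153]
ee_rot: [-0.527, -0.471, 0.527, -0.471]
wrist_force: [-0.0, 0.2, 0.4]
width: -0.0002
```

Emit:
arm_command(hand=[-1,-1,-1,-1], delta_pos=[[0,0,-1],[0,0,-1.5],[0,0,-1.5],[0,0,-1.5]], dr=[[0,0,0],[0,0,0],[0,0,0],[0,0,0]])

```text
time_s: 9.3
position: [0.4949, 0.1731, 0.115]
ee_rot: [0.527, 0.471, -0.527, 0.471]
wrist_force: [-2.7, -0.1, 9.2]
width: -0.0
```

Emit:
arm_command(hand=[-1,-1,-1,-1,1,1,1,1,1,1,1,1], delta_pos=[[0,0,45],[0,0,90],[0,0,135],[2,-40,150],[4,-85,150],[6,-130,150],[8,-175,150],[10,-220,150],[12,-265,150],[12,-310,150],[12,-355,150],[12,-400,150]], dr=[[0,0,0],[0,0,0],[0,0,0],[0,0,0],[0,0,0],[0,0,0],[0,0,0],[0,0,0],[0,0,0],[0,0,0],[0,0,0],[0,0,0]])

```text
time_s: 10.5
position: [0.5062, -0.2288, 0.2637]
ee_rot: [-0.527, -0.471, 0.527, -0.471]
wrist_force: [1.2, -0.1, -0.0]
width: 0.0854
```

```bash
python3 - <<'E'
from h import *
a=cv2.resize(r.get_image("top")[:,:,::-1],(800,600),interpolation=cv2.INTER_CUBIC);b=cv2.resize(r.get_image("side")[:,:,::-1],(800,600),interpolation=cv2.INTER_CUBIC)
f=lambda i,x,y,w:cv2.resize(i[y:y+w,x:x+w],(400,400),interpolation=cv2.INTER_CUBIC)
cv2.imwrite("pics/c4.png",np.hstack([f(a,190,250,170),f(b,275,170,150)]))
st=r.sense();print(st["position"],st["joints"].round(3))
E
```

```text
[ 0.5067805  -0.23270087  0.26350235] [-0.504  0.259  1.493 -0.003  1.388  1.185]
```

View pics/c4.png

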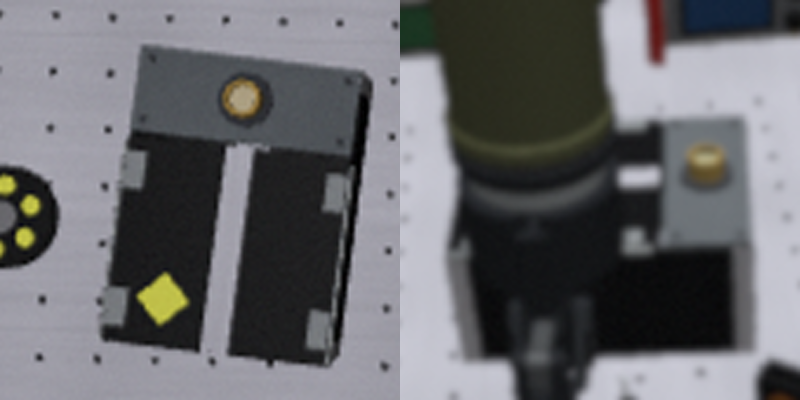

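Both leaves are flat, with the strip lying over the seam at crop (225,250) from y=145 to y=350. I'll descend on the meter.

Emit:
arm_command(hand=[1,1,1,1,1,1,1,1], delta_pos=[[0,-11,-40],[0,-11,-85],[0,-11,-130],[0,-11,-170],[0,-11,-205],[0,-11,-225],[0,-11,-225],[0,-11,-225]], dr=[[0,0,0],[0,0,0],[0,0,0],[0,0,0],[0,0,0],[0,0,0],[0,0,0],[0,0,0]])

```text
time_s: 11.4
position: [0.5068, -0.2373, 0.0388]
ee_rot: [-0.527, -0.472, 0.527, -0.471]
wrist_force: [-0.1, -0.8, 0.2]
width: 0.0853
```

```bash
python3 - <<'E'
from h import *
a=cv2.resize(r.get_image("top")[:,:,::-1],(800,600),interpolation=cv2.INTER_CUBIC);b=cv2.resize(r.get_image("side")[:,:,::-1],(800,600),interpolation=cv2.INTER_CUBIC)
f=lambda i,x,y,w:cv2.resize(i[y:y+w,x:x+w],(400,400),interpolation=cv2.INTER_CUBIC)
cv2.imwrite("pics/c5.png",np.hstack([f(a,440,280,160),f(b,280,360,160)]))
st=r.sense();print(st["position"])
E
```

```text
[ 0.50798203 -0.23817172  0.04027384]
```

View pics/c5.png

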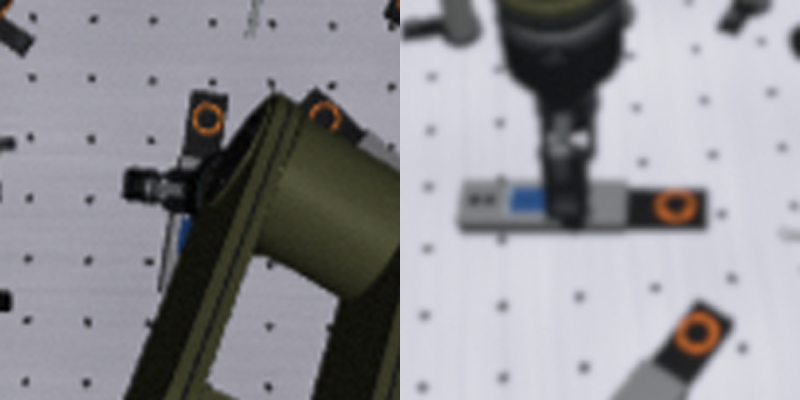

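Emit:
arm_command(hand=[1,1,1,1,1,-1,-1,-1,-1,-1,-1,-1], delta_pos=[[0,0,-12],[0,0,-22],[0,0,-30],[0,0,-35],[0,0,-35],[0,0,-35],[0,0,-35],[0,0,-35],[0,0,-35],[0,0,-35],[0,0,-35],[0,0,-35]], dr=[[0,0,0],[0,0,0],[0,0,0],[0,0,0],[0,0,0],[0,0,0],[0,0,0],[0,0,0],[0,0,0],[0,0,0],[0,0,0],[0,0,0]], force=60)

```text
time_s: 12.7
position: [0.5073, -0.238, 0.0046]
ee_rot: [0.527, 0.471, -0.527, 0.472]
wrist_force: [-0.5, 1.6, 4.7]
width: 0.0343
```

Emit:
arm_command(hand=[-1,-1,-1,-1,-1,-1,-1,-1,-1,-1,-1], delta_pos=[[0,0,5],[0,0,15],[0,0,30],[0,0,55],[0,0,85],[0,0,115],[0,0,145],[0,0,170],[0,0,190],[0,0,200],[0,0,200]], dr=[[0,0,0],[0,0,0],[0,0,0],[0,0,0],[0,0,0],[0,0,0],[0,0,0],[0,0,0],[0,0,0],[0,0,0],[0,0,0]])

```text
time_s: 13.8
position: [0.5074, -0.2382, 0.2055]
ee_rot: [0.528, 0.47, -0.527, 0.472]
wrist_force: [-0.4, 0.0, -1.3]
width: 0.0344
```

```bash
python3 - <<'E'
from h import *
a=cv2.resize(r.get_image("top")[:,:,::-1],(800,600),interpolation=cv2.INTER_CUBIC);b=cv2.resize(r.get_image("side")[:,:,::-1],(800,600),interpolation=cv2.INTER_CUBIC)
f=lambda i,x,y,w:cv2.resize(i[y:y+w,x:x+w],(400,400),interpolation=cv2.INTER_CUBIC)
cv2.imwrite("pics/c6.png",np.hstack([f(a,440,260,180),f(b,250,260,200)]))
st=r.sense();print(st)
E
```

```text
{'time_s': 13.9, 'joints': array([-5.14199877e-01,  3.08470194e-01,  1.58001072e+00,  6.64070770e-06,
        1.25447013e+00,  1.16876888e+00]), 'qd': array([0.00062811, 0.01555887, 0.01605489, 0.00296134, 0.00032366,
       0.00015062]), 'joint_efforts': array([ 9.07769368e-03, -4.66050911e+01, -2.53368866e+01,  6.43928634e-04,
       -3.69138841e-02, -1.00724085e-04]), 'position': array([ 0.5060925 , -0.23741422,  0.20311677]), 'ee_rot': array([-0.52709028, -0.47164022,  0.52739484, -0.47072924]), 'wrist_force': array([ 0.44457712,  0.04118648, -0.89237437]), 'moment': array([-0.01378061, -0.01195795, -0.02477264]), 'width': 0.03424796867924718}
```

View pics/c6.png

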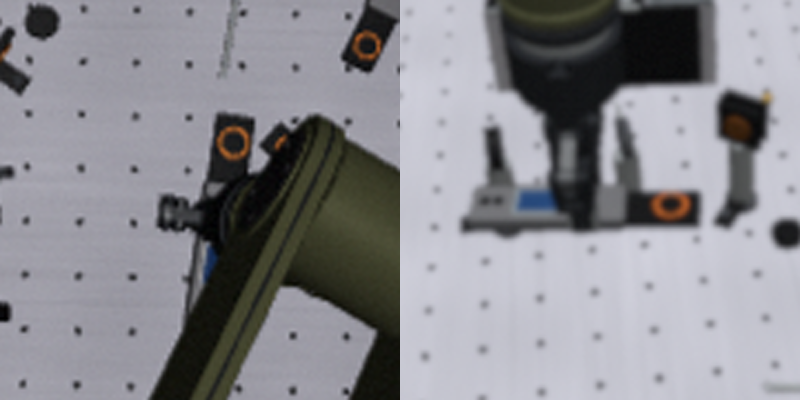

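The meter is held, lifted clear and level: ring at crop (671,206) in the side view, handle left to (465,210). I'll carry it over now.

Emit:
arm_command(hand=[-1,-1,-1,-1,-1,-1,-1,-1,-1,-1,-1,-1], delta_pos=[[1,12,0],[4,40,0],[8,75,0],[12,115,0],[17,155,0],[21,195,0],[26,235,0],[30,275,0],[35,315,0],[39,355,0],[43,390,0],[46,415,0]], dr=[[0,0,0],[0,0,0],[0,0,0],[0,0,0],[0,0,0],[0,0,0],[0,0,0],[0,0,0],[0,0,0],[0,0,0],[0,0,0],[0,0,0]])

```text
time_s: 15.1
position: [0.5513, 0.1803, 0.2022]
ee_rot: [-0.526, -0.472, 0.528, -0.471]
wrist_force: [-0.2, -0.1, -1.4]
width: 0.0342
```

Emit:
arm_command(hand=[-1,-1,-1,-1,-1,-1,-1], delta_pos=[[2,18,0],[4,30,0],[4,36,0],[4,36,-10],[4,36,-20],[4,36,-25],[4,36,-25]], dr=[[0,0,0],[0,0,0],[0,0,0],[0,0,0],[0,0,0],[0,0,0],[0,0,0]])

```text
time_s: 15.8
position: [0.5557, 0.2119, 0.1772]
ee_rot: [-0.526, -0.471, 0.529, -0.47]
wrist_force: [-0.2, 0.8, -1.9]
width: 0.034
```

```bash
cat > look.py <<'E'
from h import *
import sys
tag=sys.argv[1]
# orange ring now; brass port from first clear images (same cameras)
def cen(rgb,box,lo,hi,smin,vmin):
    x0,y0,x1,y1=box;h=cv2.cvtColor(rgb,cv2.COLOR_RGB2HSV)[y0:y1,x0:x1]
    m=((h[...,0]>=lo)&(h[...,0]<=hi)&(h[...,1]>smin)&(h[...,2]>vmin)).astype(np.uint8)
    ys,xs=np.nonzero(m)
    if len(xs)<5:return None
    n,l,s,_=cv2.connectedComponentsWithStats(cv2.dilate(m,np.ones((3,3),np.uint8)));k=1+np.argmax(s[1:,4]);ok=l[ys,xs]==k;xs,ys=xs[ok],ys[ok]
    (c,rad)=cv2.minEnclosingCircle(np.stack([xs,ys],1).astype(np.float32))
    return np.array([(xs.min()+xs.max())/2+x0,(ys.min()+ys.max())/2+y0]),len(xs),rad
im={n:r.get_image(n) for n in("top","side")}
P={}
for n,box in(("top",(160,150,220,220)),("side",(220,100,290,180))):
    P[n]=cen(im[n],box,3,14,140,90);print(n,"ring",P[n])
A=[];b=[]
for n in P:
    if P[n]:
        o,d=ray(n,*P[n][0]);d/=np.linalg.norm(d);Q=np.eye(3)-np.outer(d,d);A.append(Q);b.append(Q@o)
X=np.linalg.solve(sum(A),sum(b));print("ring X",X.round(4),[ (n,(pj(n,X)-P[n][0]).round(1)) for n in P])
st=r.sense();print("TCP",st["position"].round(4),"ring-TCP",(X-st["position"]).round(4),st["wrist_force"].round(1))
f=lambda i,x,y,w:cv2.resize(cv2.cvtColor(i,cv2.COLOR_RGB2BGR)[y:y+w,x:x+w],(400,400),interpolation=cv2.INTER_CUBIC)
cv2.imwrite(f"pics/{tag}.png",np.hstack([f(im["top"],130,140,100),f(im["side"],170,80,110)]))
E
python3 look.py c7
```

```text
top ring (array([187., 186.]), 35, 4.472236156463623)
side ring (array([248. , 135.5]), 9, 3.0414812564849854)
ring X [0.6195 0.2047 0.1789] [('top', array([ 0. , -0.8])), ('side', array([-0.7,  0.1]))]
TCP [0.5567 0.2125 0.1785] ring-TCP [ 0.0629 -0.0078  0.0004] [ 0.   0.9 -1.7]
```

View pics/c7.png

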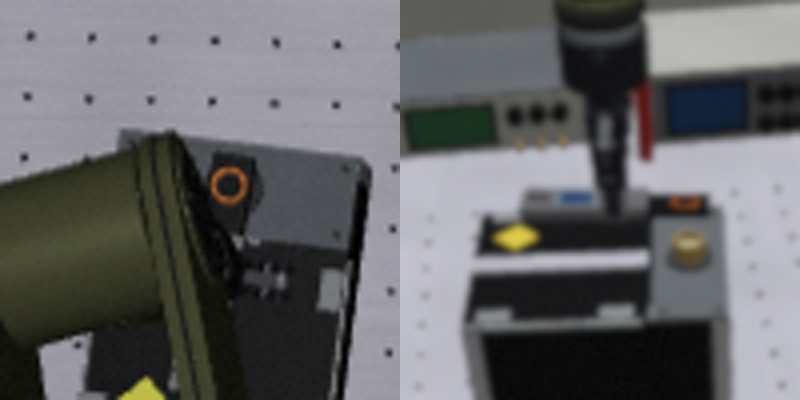

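```bash
python3 - <<'E'
from h import *
from scipy.optimize import least_squares
raw={n:cv2.resize(cv2.imread(f"pics/{n}0.png"),(512,384),interpolation=cv2.INTER_AREA) for n in("top","side")}
obs={}
for n,(x0,y0,x1,y1) in(("top",(172,172,202,202)),("side",(238,135,262,160))):
    c=cv2.resize(raw[n][y0:y1,x0:x1],None,fx=8,fy=8,interpolation=cv2.INTER_CUBIC)
    h=cv2.cvtColor(c,cv2.COLOR_BGR2HSV);m=(h[...,0]>8)&(h[...,0]<32)&(h[...,1]>70)&(h[...,2]>60)
    m=cv2.morphologyEx(m.astype(np.uint8),cv2.MORPH_OPEN,np.ones((5,5)))
    ys,xs=np.nonzero(m);g=lambda v,o:(v+.5)/8-.5+o
    bb=[g(xs.min(),x0),g(xs.max(),x0),g(ys.min(),y0),g(ys.max(),y0)];print(n,np.round(bb,2));obs[n]=bb
p=np.array([.6196,.2072,.137])
tt=np.linspace(0,2*np.pi,60)
def model(n,q,both=True):
    pts=[pj(n,[q[0]+.015*np.cos(t),q[1]+.015*np.sin(t),z]) for t in tt for z in((.137,.115) if both else (.137,))]
    pts=np.array(pts);return np.array([*pts.min(0),*pts.max(0)])[[0,2,1,3]]
for n in obs: print(n,"model-obs full tube",(model(n,p)-obs[n]).round(2),"rim only",(model(n,p,False)-obs[n]).round(2))
X=np.array([.6192,.2047,.1845]);print("ring pred-obs top",(pj("top",X)-[187,186]).round(2),"side",(pj("side",X)-[248,135.5]).round(2))
for n in obs:
  J=np.array([(pj(n,p+d)-pj(n,p))/.001 for d in np.eye(3)*.001]);print(n,J.round(0).tolist())
E
```

```text
top [181.44 192.06 180.81 191.81]
side [244.94 253.19 143.44 152.06]
top model-obs full tube [1.92 2.66 0.45 0.19] rim only [ 1.92  1.58  0.45 -0.32]
side model-obs full tube [-1.66 -0.83 -0.18  1.61] rim only [-1.66 -1.02 -0.18 -3.78]
ring pred-obs top [-0.28 -0.85] side [-0.85 -1.35]
top [[13.0, -341.0], [-343.0, -9.0], [-54.0, -28.0]]
side [[295.0, -26.0], [-31.0, -166.0], [-11.0, -247.0]]
```

Emit:
arm_command(hand=[-1,-1,-1,-1,-1,-1,-1,-1,-1], delta_pos=[[1,3,0],[2,6,0],[2.5,8,0],[2.5,8,-6],[2.5,8,-12],[2.5,8,-18],[2.5,8,-24],[2.5,8,-26],[2.5,8,-26]], dr=[[0,0,0],[0,0,0],[0,0,0],[0,0,0],[0,0,0],[0,0,0],[0,0,0],[0,0,0],[0,0,0]])

```text
time_s: 16.8
position: [0.5588, 0.221, 0.1521]
ee_rot: [-0.527, -0.471, 0.528, -0.471]
wrist_force: [-0.1, 0.7, -2.1]
width: 0.0345
```

```bash
cat > m.py <<'E'
from h import *
acc={n:[r.get_image(n).astype(float) for _ in range(4)] for n in("top","side")}
T=[];tcp=r.sense()["position"];print("TCP",tcp.round(4),r.sense()["wrist_force"].round(1))
out=[]
ring={}
for n,(x0,y0,x1,y1) in(("top",(170,165,205,205)),("side",(235,120,265,165))):
    im=np.mean(acc[n],0).astype(np.uint8)
    c=cv2.resize(im[y0:y1,x0:x1],None,fx=8,fy=8,interpolation=cv2.INTER_CUBIC)
    h=cv2.cvtColor(c,cv2.COLOR_RGB2HSV);m=(h[...,0]>3)&(h[...,0]<13)&(h[...,1]>130)&(h[...,2]>70)
    m=cv2.morphologyEx(m.astype(np.uint8),cv2.MORPH_OPEN,np.ones((5,5)));ys,xs=np.nonzero(m)
    g=lambda v,o:(v+.5)/8-.5+o
    print(n,"ring bbox",[round(g(xs.min(),x0),2),round(g(xs.max(),x0),2),round(g(ys.min(),y0),2),round(g(ys.max(),y0),2)])
    X=tcp+[.0629,-.0078,.006];print("  pred ring",pj(n,X).round(2))
    out.append(cv2.resize(cv2.cvtColor(im,cv2.COLOR_RGB2BGR)[y0-25:y1+25,x0-25:x1+25],(400,400),interpolation=cv2.INTER_CUBIC))
cv2.imwrite("pics/c8.png",np.hstack(out))
E
python3 m.py
```

```text
TCP [0.5594 0.2213 0.1531] [ 1.1 -0.9 -2.2]
top ring bbox [np.float64(184.31), np.float64(185.69), np.float64(180.44), np.float64(190.06)]
  pred ring [185.14 184.73]
side ring bbox [np.float64(244.44), np.float64(253.31), np.float64(138.44), np.float64(142.31)]
  pred ring [248.09 139.14]
```

View pics/c8.png

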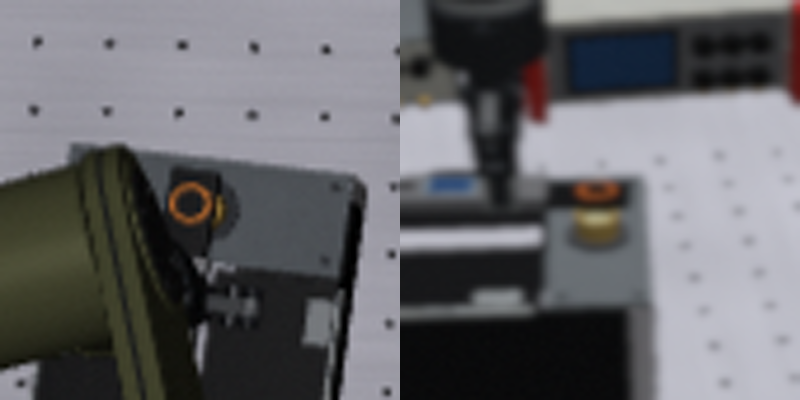

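Emit:
arm_command(hand=[-1,-1,-1,-1,-1,-1,-1,-1], delta_pos=[[0,-0.3,-1],[0,-0.5,-2],[0,-0.5,-2],[0,-0.5,-2],[0,-0.5,-2],[0,-0.5,-2],[0,-0.5,-2],[0,-0.5,-2]], dr=[[0,0,0],[0,0,0],[0,0,0],[0,0,0],[0,0,0],[0,0,0],[0,0,0],[0,0,0]])

```text
time_s: 18.0
position: [0.5593, 0.2207, 0.1508]
ee_rot: [0.527, 0.471, -0.527, 0.471]
wrist_force: [0.6, -0.4, -1.4]
width: 0.0341
```

```bash
sed -i 's/c8.png/c9.png/' m.py; sed -i 's/x0-25:x1+25\]/x0-65:x1+25]/; s/(400,400)/(400,300)/' m.py; python3 m.py; python3 - <<'E'
from rig import r
import numpy as np
for _ in range(4):
    r.get_image("top");s=r.sense();print(s["position"].round(4),s["qd"].round(3).max(),s["moment"].round(2),s["width"])
E
```

```text
TCP [0.5592 0.2207 0.1508] [-0.2 -0.3 -1.7]
top ring bbox [np.float64(182.44), np.float64(189.94), np.float64(182.56), np.float64(185.81)]
  pred ring [185.46 184.87]
side ring bbox [np.float64(244.56), np.float64(253.31), np.float64(139.06), np.float64(143.06)]
  pred ring [248.08 139.81]
[0.5592 0.2207 0.1508] 0.002 [ 0.03 -0.02  0.  ] 0.03430321433052144
[0.5592 0.2207 0.1508] 0.001 [ 0.01 -0.01  0.  ] 0.034210045879964054
[0.5592 0.2207 0.1508] 0.001 [0.02 0.02 0.04] 0.03428403429820606
[0.5593 0.2207 0.1508] 0.001 [-0.03 -0.02 -0.01] 0.034054300076340686
```

View pics/c9.png

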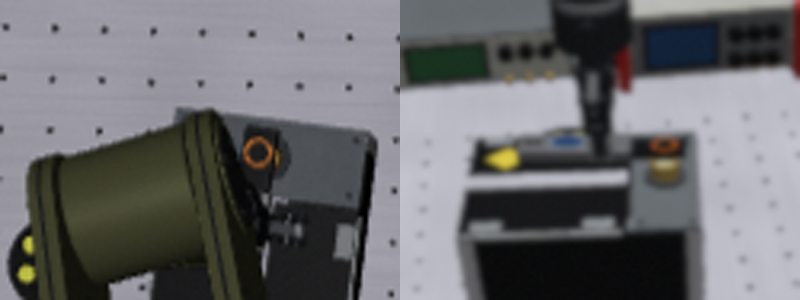

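I want to check level quantitatively, so I'll overlay the ideal level meter outline on a side-view zoom.

```bash
python3 - <<'E'
from h import *
im=np.mean([r.get_image("side").astype(float) for _ in range(4)],0).astype(np.uint8)
x0,y0,w,h=192,115,80,40;k=10
c=cv2.resize(cv2.cvtColor(im,cv2.COLOR_RGB2BGR)[y0:y0+h,x0:x0+w],(w*k,h*k),interpolation=cv2.INTER_CUBIC);c0=c.copy()
tcp=r.sense()["position"];yaw=-.119;o=tcp+[0,0,-.004]
off=np.array([248.9,141.05])-pj("side",o+[.063*np.cos(yaw),.063*np.sin(yaw),.010]);print(off)
def q(x,y,z):
    X=o+[np.cos(yaw)*x-np.sin(yaw)*y,np.sin(yaw)*x+np.cos(yaw)*y,z];u=pj("side",X)+off
    return tuple(int(v) for v in ((u-[x0,y0]+.5)*k-.5))
for a,b in(((-.085,-.018,.015),(.03,-.018,.015)),((-.085,-.018,0),(.03,-.018,0)),((-.085,.018,.015),(.03,.018,.015)),((-.085,-.018,0),(-.085,-.018,.015)),((-.085,-.018,.015),(-.085,.018,.015)),((.03,-.015,.01),(.085,-.015,.01)),((.03,-.015,0),(.085,-.015,0)),((.03,.015,.01),(.085,.015,.01))):
    cv2.line(c,q(*a),q(*b),(0,255,0),1)
s=lambda a:cv2.resize(a,(750,299+76))[:300]
cv2.imwrite("pics/c10.png",np.vstack([c0[100:390],c[100:390]]))
E
```

```text
[0.93002689 1.27384889]
```

View pics/c10.png

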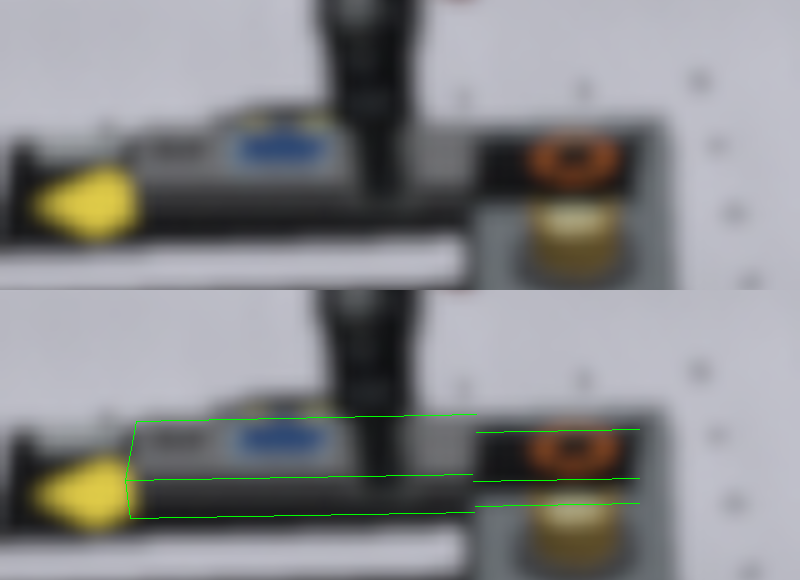

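```bash
python3 -c "
from rig import r
print(r.sense()['time_s'],r.finish_job())"
```

```text
the job is handed in; nothing more can be done
18.8 None
```

I shut the enclosure, then picked up the meter and held it over the brass port. I handed the job in at 18.8 s of the 67 s allowed, with the arm still holding it. No verdict was reported.

- **Leaves:** I swung the plain leaf down first, then the strip leaf. Each stopped with the fingertip at 0.115 m and 6 to 9 N of press. A picture afterwards showed both flat, with the strip over the seam.
- **Meter:** I took the one nearest the base at its balance point and carried it about 70 mm above the optics. I felt no contact on the way and left everything else alone, but took no final picture of the other items.
- **Hold:** In both cameras the sensor ring lines up with the port to about 1 to 1.5 mm. The underside should be about 10 mm above the rim; I worked that height out from the grasp height and did not measure it directly. The arm was steady, with the position changing by about 0.1 mm.

**Disagreements:**
- My first estimate of the port from both cameras differed from the top view alone by about 5 mm in y. I settled it by comparing the ring with the port directly in each camera.
- In the last overlay, the handle edge suggested a tilt of up to about 1°, head down, while the paddle edge suggested the opposite. I took that as picture noise and the meter as level.

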